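Sweep the lino offcuts into the scrap pan

ROBOT

A 6-joint arm with a two-finger parallel gripper is mounted at the origin on a cart in front of the work surface, level with it; the furniture and walls round the work are solid. World frame = base frame: x ahead of the robot, y to its left, z up, the work surface at z = 0. Lengths are in mm, angles in rad, forces in N, time in s.
With the tool pointing down it reaches from about 350 to 875 mm from the base axis. Payload 4.2 kg.
Tool frame: the origin (TCP) lies at the very end of the fingers, on their centre line; the grasp point (between the pads) lies arm.grip_point_offset behind it (arm.grip_point_offset is the distance from the TCP to the grasp point, in mm); z points along the fingers, y is the line along which they close (so a half turn about z gives the same grasp; the last joint's range is limited). The gripper opens to 85 mm and grips with 20 to 120 N. Pads are 22 mm wide; open, the fingers measure 114 mm over their backs; the gripper's body (76 mm by 85 mm) begins 54 mm behind the grasp point. The pads swing forward as they close: fully open they stand 13 mm farther back than shut.
Start: joints at [1.466, 0.385, 0.008, 0, -1.194, -0.259], TCP at [222.36, 584.085, 231.312] pointing down, gripper open.
Joint ranges: [-3.14, 3.14], [-1.21, 2.06], [-1.07, 1.41], [-3.16, 2.05], [-2.99, -0.16], [-3.1, 3.1]. Speed limits (rad/s): [2.79, 2.79, 3.14, 3.14, 3.14, 3.14].

INTERFACE

Orientations are given as a unit quaternion [x, y, z, w].
In Python, from bench import arm, cams, ticket gives the robot as it stands.
- The arm moves only by the tool servo_tool, never from a script. Its argument "commands" is a list that holds one entry, the list of rows, each a list of 7 numbers: the closure in counts, from 0 (fully open) to 255 (shut), then the shift along the tool's x, y, z in m, then the turn, a rotation vector about the tool's x, y, z in degrees. In form: [[[grip, x, y, z, ax, ay, az], ...]]. A call has 1 to 10 rows; each row shifts and turns the commanded pose from where the row before left it, along the tool's axes as they then stand; what a row does not reach is not made up. A row lasts 1/12 s, in which the tool goes at most 41.7 mm and 7.16 degrees, less where a joint would pass 70% of its speed; a pose out of reach is approached as far as the arm can. A call with a gripper value outside its range is refused whole. The fingers move at their own pace and stop on an object; the grip force is fixed at half the most. Time passes only in rows, so rows that do not move let the fingers close. It gives the time, the measured TCP pose, the force, the opening and the grip force at its end, in the units of the state.
- arm.read_state(): the state, without advancing time (a new reading comes with each control period).
- cams.get_image(name): name is "side" or "top" or "wrist"; returns a dict with "frame" (420x560x3 uint8, blue, green, red), "K" (3x3 intrinsics, pixels), "T" (4x4, takes a point from camera to world coordinates). Camera axes: x right, y up, looking along -z (the intrinsics and any distortion apply to the point x, -y, -z); pixel columns grow to the right and rows downward; lengths in mm; the calibration is good to about 2 mm. The wrist camera is an equidistant fisheye: a pixel r from the principal point sees the ray r / f radians off the axis. A picture is of the moment at which its call begins. There is no depth.
- ticket.job_done(): hands the job in; it is judged then, once.
The state is a dict: "clock": time; "joints": joint angles; "joint_vel": joint speeds; "joint_efforts": joint torques, N m; "position": TCP position; "ee_rot": TCP orientation; "contact_force": force on the tool from outside, world axes, zero at the start; "wrist_torque": the same for the moment, N m; "gripper_width": finger opening in mm; "grasp_force": force on a finger pad.
Only numpy, scipy, OpenCV 4.12 (cv2) and the standard library are available. Lean on these libraries where they do the work, as an engineer would, in place of code of your own. Each camera call takes 0.05 s, during which the arm holds its last target. There are 200 camera calls.

TASK

Clear up after the lino cutting: with your fingertips, sweep the three lino offcuts across the table through the open front of the blue scrap pan until each lies well inside it, past the sloping lip. Push them, never pick one up, and leave the hand stamp and the gouge beside the work where they are.

Things in the scene. Friction and masses are not known exactly. Their poses are not given: they have to be found in the camera images.
- scrap_pan: Blue dustpan-like tray fixed to the table, inside 160 mm wide (y), 135 mm deep (x). Origin: middle of the open front's edge, at table height; x points into the pan. The front faces the robot's left, turned up to 17 degrees. Lip: ramp to the 2 mm high floor at x = 15 mm. Side walls 12 mm high from x = 10 mm, 30 mm from x = 30 mm; back wall 32 mm high, 3 mm thick like the sides. Handle behind it, to x = 221 mm.
- offcut_strip: Strip of wooden board with a dark green lino skin on top, 50 x 24 x 14 mm, about 25 g. Origin: centre of its underside; x along the length. Slides freely; friction and mass vary somewhat from run to run.
- offcut_block: Short block of the same wooden board with a dark green lino skin, 36 x 30 x 14 mm, about 22 g. Origin: centre of its underside; x along the length. Slides freely; friction and mass vary somewhat from run to run.
- offcut_notched: Piece of the same wooden board with a dark green lino skin, 42 x 34 x 14 mm, with a 14 x 12 mm rectangular notch cut out of its +x +y corner, about 26 g. Origin: centre of the underside of the 42 x 34 mm outline; x along the 42 mm length. Slides freely; friction and mass vary somewhat from run to run.
- stamp: Loose upright wooden hand stamp, base 34 x 34 mm, 57 mm tall with a turned knob on top, on the robot's side of the offcuts. Bystander. Origin: centre of its underside.
- gouge: Loose lino gouge with a dark red wooden mushroom handle, lying on the table on the far side of the offcuts, 108 x 26 x 26 mm. Bystander. Origin: centre of its underside; x along its length, blade at +x.
There are look-alikes about, which are no part of the job. Leave any yellow look-alike of the offcut_strip alone.

How it is judged (in metres and radians):
At the end, for the whole second after the job is handed in: All three offcuts are at rest inside the scrap pan: each one's origin at least 26 mm past the front edge of the lip, between the side walls and in front of the back wall, less than 30 mm high; the hand stamp and the gouge are each within 12 mm of where they stood (x of offcut_strip in the frame of scrap_pan between 0.026 and 0.135 m and y of offcut_strip in the frame of scrap_pan between -0.08 and 0.08 m and z of offcut_strip in the frame of scrap_pan between -0.005 and 0.03 m and linear speed of each of offcut_strip, offcut_block, offcut_notched below 0.02 m/s and x of offcut_block in the frame of scrap_pan between 0.026 and 0.135 m and y of offcut_block in the frame of scrap_pan between -0.08 and 0.08 m and z of offcut_block in the frame of scrap_pan between -0.005 and 0.03 m and x of offcut_notched in the frame of scrap_pan between 0.026 and 0.135 m and y of offcut_notched in the frame of scrap_pan between -0.08 and 0.08 m and z of offcut_notched in the frame of scrap_pan between -0.005 and 0.03 m and distance of each of stamp, gouge from where it was at the start of the episode below 0.012 m); the robot touches nothing.
It fails at once if an offcut was lifted (its underside's centre more than 30 mm above the table) (height (world z) of any of offcut_strip, offcut_block, offcut_notched above 0.03 m).
It fails at once if the hand stamp or the gouge was moved by more than 12 mm (distance of any of stamp, gouge from where it was at the start of the episode above 0.012 m).
It also fails if it takes over 72 s, if anything falls off the work surface, if the arm or the gripper's body presses on something with over 40 N, if the wrist force passes 120 N, or if a joint passes its speed limit or range.

## Working session

There is one attempt and no reset: what is moved stays moved. The work goes in short steps, Python scripts to look and compute and a tool call to move; the robot and the scene stay as the last step left them, time stands still between calls to the robot, and variables do not carry over. Pictures are saved under pics/ and viewed, at most 10 in all, crops included, and the job is handed in when it is done.

Besides the shell and the picture viewer there is one more tool, called after "Request:" in YAML: its name, and indented under it one key for each argument. servo_tool: Moves the arm, as the interface text tells. Its arguments: {"type":"object","properties":{"commands":{"type":"array","items":{"type":"array","items":{"type":"array","items":{"type":"number"}}}}},"required":["commands"]}

```bash
mkdir -p pics; cat > h.py <<'E'
import numpy as np, cv2
from bench import arm, cams, ticket
def cast(im,uv,z):
    K,T=np.array(im["K"]),np.array(im["T"])
    uv=np.atleast_2d(np.array(uv,float))
    d=np.c_[(uv[:,0]-K[0,2])/K[0,0],-(uv[:,1]-K[1,2])/K[1,1],-np.ones(len(uv))]@T[:3,:3].T
    o=T[:3,3]
    return o+d*((z-o[2])/d[:,2])[:,None]
E
python3 - <<'E'
from h import *
s=arm.read_state(); print(s["position"],s["ee_rot"],s["clock"],arm.grip_point_offset)
a=cams.get_image("top");b=cams.get_image("side")
cv2.imwrite("pics/top0.png",a["frame"]);cv2.imwrite("pics/side0.png",b["frame"])
for i in(a,b): print(np.round(i["T"],3).tolist(),np.round(i["K"],1).tolist(),[k for k in i])
E
```

```text
[222.18428816 583.54461609 230.21112204] [ 9.83483158e-01 -1.80996322e-01 -1.43039779e-04  1.09044303e-03] 0.0 18.700000000000003
[[0.005, 0.997, -0.071, 480.597], [-1.0, 0.006, 0.012, -122.858], [0.012, 0.071, 0.997, 887.804], [0.0, 0.0, 0.0, 1.0]] [[474.4, 0.0, 277.8], [0.0, 474.4, 202.2], [0.0, 0.0, 1.0]] ['frame', 'K', 'T']
[[0.916, 0.137, -0.376, 218.146], [-0.4, 0.344, -0.849, -861.007], [0.013, 0.929, 0.371, 362.412], [0.0, 0.0, 0.0, 1.0]] [[530.8, 0.0, 288.6], [0.0, 530.8, 204.5], [0.0, 0.0, 1.0]] ['frame', 'K', 'T']
```

View pics/top0.png

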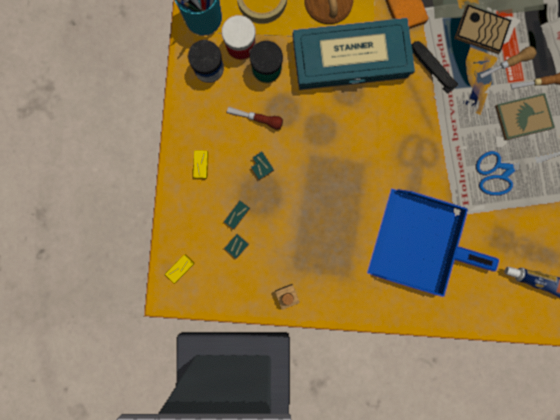

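View pics/side0.png

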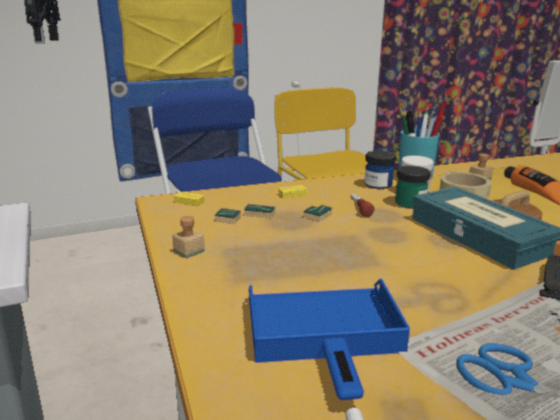

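The top view shows three green offcuts at about (261,165), (236,215) and (236,246). The pan is at (415,242) with its open front on the left, the stamp at (287,296), the gouge at (255,118), and yellow look-alikes at (200,165) and (179,269). The side view agrees with this.

```bash
cat > m.py <<'E'
from h import *
def offcuts(a):
    f=a["frame"]; hsv=cv2.cvtColor(f,cv2.COLOR_BGR2HSV)
    m=cv2.inRange(hsv,(60,60,20),(100,255,140)); m[:,:150]=0;m[:140]=0;m[300:]=0
    m=cv2.morphologyEx(m,cv2.MORPH_CLOSE,np.ones((5,5)))
    out=[]
    for c in cv2.findContours(m,0,2)[0]:
        if cv2.contourArea(c)<80: continue
        p=cast(a,c[:,0,:],14)[:,:2].astype(np.float32)
        out.append((cv2.minAreaRect(p),cv2.contourArea(p),cv2.boundingRect(c)))
    return out
def pan(a):
    hsv=cv2.cvtColor(a["frame"],cv2.COLOR_BGR2HSV)
    m=cv2.inRange(hsv,(105,150,60),(125,255,255))
    c=max(cv2.findContours(m,0,2)[0],key=cv2.contourArea)
    return c[:,0,:],m
E
python3 - <<'E'
from m import *
a=cams.get_image("top")
for o in offcuts(a): print(np.round(np.r_[o[0][0],o[0][1],o[0][2],o[1]],1),o[2])
c,m=pan(a); print(cv2.approxPolyDP(c[:,None],5,True)[:,0].tolist())
# front edge at z=0
print(cast(a,cv2.approxPolyDP(c[:,None],5,True)[:,0],0)[:,:2].round().tolist())
print("stamp base",cast(a,[[286,297]],28).round(),"gouge",cast(a,[[228,111],[282,123],[255,118]],13).round())
big=cv2.resize(a["frame"][90:310,150:470],None,fx=2.5,fy=2.5,interpolation=cv2.INTER_CUBIC); cv2.imwrite("pics/crop.png",big)
E
```

```text
[462.2 -57.   26.1  33.4  49.9 800.6] (225, 235, 23, 23)
[519.8 -57.   20.7  47.   53.7 883.2] (225, 202, 24, 26)
[611.5 -99.9  39.3  31.1  32.2 977.5] (252, 153, 21, 26)
[[391, 191], [368, 272], [443, 295], [454, 259], [495, 269], [497, 259], [457, 246], [465, 208]]
[[566.0, -347.0], [415.0, -302.0], [373.0, -441.0], [439.0, -463.0], [421.0, -540.0], [440.0, -544.0], [464.0, -469.0], [535.0, -486.0]]
stamp base [[ 372. -149.   28.]] gouge [[ 714.  -39.   13.]
 [ 692. -140.   13.]
 [ 701.  -90.   13.]]
```

View pics/crop.png

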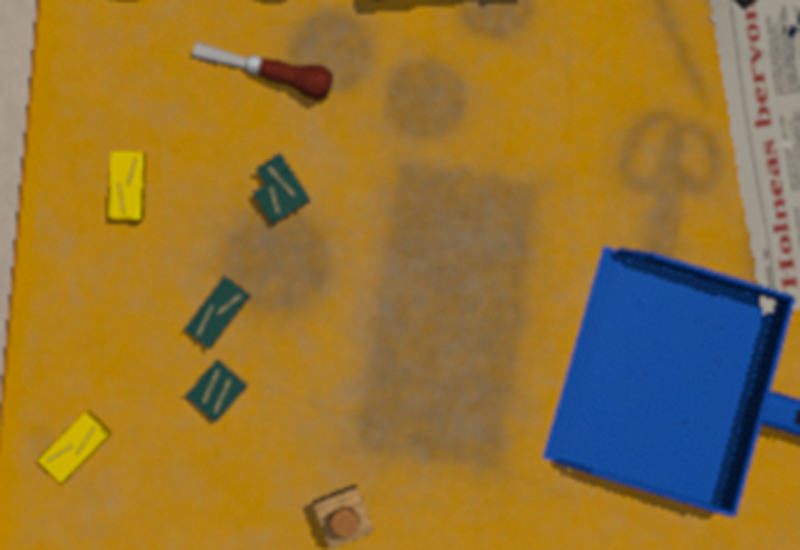

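Request:
servo_tool:
  commands:
    - [[205,0,0,0,0,0,7.14],[205,0,0,0,0,0,7.14],[205,0,0,0,0,0,7.14],[205,0,0,0,0,0,7.14],[205,0,0,0,0,0,7.14],[205,0,0,0,0,0,7.14],[205,0,0,0,0,0,7.14],[205,0,0,0,0,0,7.14],[205,0,0,0,0,0,7.14],[205,0,0,0,0,0,7.14]]

```text
clock: 0.98
position: [222.3, 583.8, 230.8]
ee_rot: [-0.691, 0.723, -0.0, -0.0]
contact_force: [-0.0, -0.1, 0.3]
gripper_width: 16.4
grasp_force: 0.0
```

Request:
servo_tool:
  commands:
    - [[205,0,0,0,0,0,7.14],[205,0,0,0,0,0,7.14],[205,0.027,-0.027,0,0,0,0],[205,0.027,-0.027,0,0,0,0],[205,0.027,-0.027,0,0,0,0],[205,0.027,-0.027,0,0,0,0],[205,0.027,-0.027,0,0,0,0],[205,0.027,-0.027,0,0,0,0],[205,0.027,-0.027,0,0,0,0],[205,0.027,-0.027,0,0,0,0]]

```text
clock: 1.82
position: [368.3, 313.7, 231.3]
ee_rot: [-0.598, 0.801, 0.0, -0.0]
contact_force: [0.3, -0.4, 0.3]
gripper_width: 16.5
grasp_force: 0.0
```

Request:
servo_tool:
  commands:
    - [[205,0.027,-0.027,0,0,0,0],[205,0.027,-0.027,0,0,0,0],[205,0.027,-0.027,0,0,0,0],[205,0.027,-0.027,0,0,0,0],[205,0.027,-0.027,0,0,0,0],[205,0.027,-0.027,0,0,0,0],[205,0.027,-0.027,0,0,0,0],[205,0,0,0,0,0,0],[205,0,0,0,0,0,0]]

```text
clock: 2.57
position: [495.8, 78.7, 230.8]
ee_rot: [-0.596, 0.803, 0.0, -0.0]
contact_force: [-0.0, 0.4, -0.1]
gripper_width: 16.8
grasp_force: 0.0
```

```bash
cat >> h.py <<'E'
from scipy.spatial.transform import Rotation as Rn
ux=np.array([-0.286,-0.958]); uy=np.array([0.958,-0.286]); O=np.array([490,-325])
def topan(p): r=np.array(p)[:2]-O; return np.array([r@ux,r@uy]).round(1)
def st():
    s=arm.read_state(); R=Rn.from_quat(s["ee_rot"]).as_matrix()
    print("t",s["clock"],"pos",np.round(s["position"],1),"pan",topan(s["position"]),"toolx deg",np.degrees(np.arctan2(R[1,0],R[0,0])).round(1),"tz",R[:,2].round(3),"w",s["gripper_width"],"F",np.round(s["contact_force"],1))
E
python3 -c "
from m import *
st()
for p in [(462,-57),(520,-57),(611.5,-100),(372,-149)]: print(topan(p))"
```

```text
t 2.5667 pos [495.8  78.7 230.8] pan [-388.4 -109.9] toolx deg -106.8 tz [-0.001 -0.    -1.   ] w 16.801705860369097 F [-0.   0.4 -0.1]
[-248.7 -103.5]
[-265.3  -47.9]
[-250.3   52. ]
[-134.9 -163.4]
```

Request:
servo_tool:
  commands:
    - [[205,0.034,-0.03,0,0,0,0],[205,0.034,-0.03,0,0,0,0],[205,0,0,0.037,0,0,0],[205,0,0,0.037,0,0,0],[205,0,0,0.037,0,0,0],[205,0,0,0.037,0,0,0],[205,0,0,0.037,0,0,0],[205,0,0,0.037,0,0,0],[205,0,0,0.004,0,0,0],[205,0,0,0,0,0,0]]

```text
clock: 3.4
position: [529.4, 5.8, 4.0]
ee_rot: [-0.599, 0.801, 0.001, -0.002]
contact_force: [-0.4, 0.1, 0.2]
gripper_width: 17.0
grasp_force: 0.0
```

Request:
servo_tool:
  commands:
    - [[205,0.01,0,0,0,0,0],[205,0.01,0,0,0,0,0],[205,0.01,-0.001,0,0,0,0],[205,0.01,-0.001,0,0,0,0],[205,0.01,-0.001,0,0,0,0],[205,0.01,-0.001,0,0,0,0],[205,0.01,-0.001,0,0,0,0],[205,0.01,-0.001,0,0,0,0],[205,0.01,-0.001,0,0,0,0],[205,0.01,-0.001,0,0,0,0]]

```text
clock: 4.23
position: [509.5, -94.2, 5.3]
ee_rot: [-0.598, 0.801, 0.0, -0.0]
contact_force: [0.2, 0.2, 0.5]
gripper_width: 16.5
grasp_force: 0.1
```

```bash
python3 -c "
from m import *
st()
a=cams.get_image('top');b=cams.get_image('side')
cv2.imwrite('pics/p1.png',np.hstack([cv2.resize(a['frame'][130:310,150:330],(540,540)),b['frame'][150:420:,100:360]][:1]))
for o in offcuts(a): print(topan(o[0][0]),np.round(np.r_[o[0][1],o[1]]),o[2])"
```

```text
t 4.2333 pos [509.5 -94.2   5.3] pan [-226.7  -47.3] toolx deg -106.5 tz [-0. -0. -1.] w 16.515807306502733 F [0.2 0.2 0.5]
[-250.2   51.8] [ 39.  31. 934.] (252, 153, 21, 24)
```

View pics/p1.png

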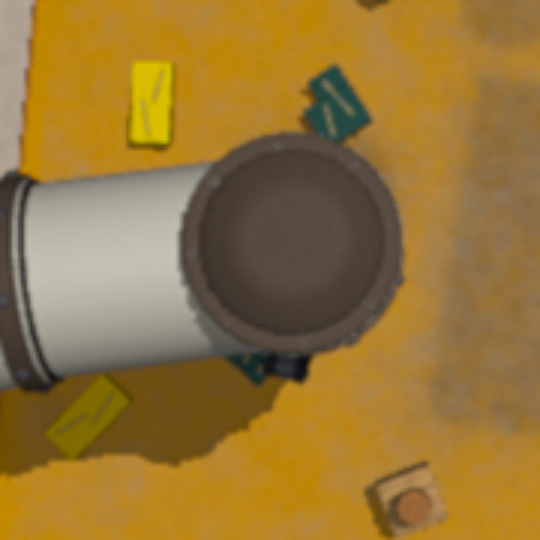

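The arm hides the strip in the top view. I'll use the side and wrist cameras.

```bash
python3 -c "
from m import *
w=cams.get_image('wrist');b=cams.get_image('side')
cv2.imwrite('pics/p2.png',np.hstack([cv2.resize(w['frame'],(400,300)),cv2.resize(b['frame'][160:340,120:360],(400,300))]))
print(np.round(w['T'],2).tolist(),np.round(w['K'],1).tolist())"
```

```text
[[-0.96, -0.28, -0.07, 490.48], [0.29, -0.93, -0.24, -156.63], [0.0, -0.26, 0.97, 148.73], [0.0, 0.0, 0.0, 1.0]] [[325.2, 0.0, 278.3], [0.0, 325.2, 209.2], [0.0, 0.0, 1.0]]
```

View pics/p2.png

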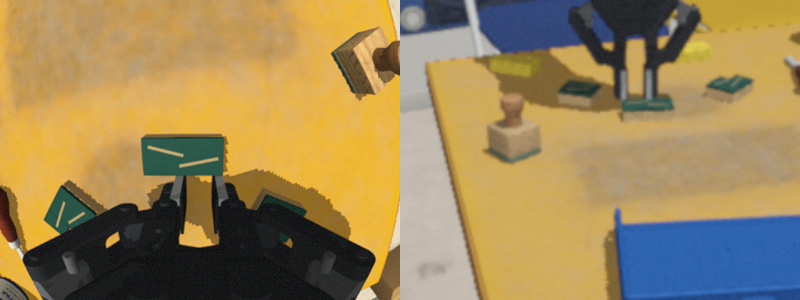

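The strip sits flat against both fingertips, offset about 8 mm. The other pieces and the stamp haven't moved, so I'll push on.

Request:
servo_tool:
  commands:
    - [[205,0.013,-0.002,0,0,0,0],[205,0.015,-0.002,0,0,0,0],[205,0.015,-0.002,0,0,0,0],[205,0.015,-0.002,0,0,0,0],[205,0.015,-0.002,0,0,0,0],[205,0.015,-0.002,0,0,0,0],[205,0.015,-0.002,0,0,0,0],[205,0.015,-0.002,0,0,0,0],[205,0.015,-0.002,0,0,0,0],[205,0.015,-0.002,0,0,0,0]]

```text
clock: 5.27
position: [487.1, -240.9, 5.3]
ee_rot: [-0.599, 0.801, -0.0, 0.0]
contact_force: [0.5, -0.4, 0.3]
gripper_width: 16.4
grasp_force: 0.1
```

Request:
servo_tool:
  commands:
    - [[205,0.015,-0.002,0,0,0,0],[205,0.015,-0.002,0,0,0,0],[205,0.015,-0.002,0,0,0,0],[205,0.015,-0.002,0,0,0,0],[205,0.015,-0.002,0,0,0,0],[205,0.015,-0.002,0,0,0,0],[205,0.015,-0.002,0,0,0,0],[205,0.015,-0.002,0,0,0,0],[205,0.01,0,0,0,0,0],[205,0.008,0,0,0,0,0]]

```text
clock: 6.1
position: [462.9, -378.0, 5.1]
ee_rot: [-0.598, 0.801, 0.0, -0.0]
contact_force: [0.4, 1.3, 0.8]
gripper_width: 16.3
grasp_force: 0.1
```

```bash
python3 -c "
from m import *
st()
w=cams.get_image('wrist');b=cams.get_image('side')
cv2.imwrite('pics/p3.png',np.hstack([cv2.resize(w['frame'],(400,300)),cv2.resize(b['frame'][240:420,220:460],(400,300))]))"
```

```text
t 6.1 pos [ 462.9 -378.     5.1] pan [ 58.5 -10.8] toolx deg -106.5 tz [-0.  0. -1.] w 16.2907327521639 F [0.4 1.3 0.8]
```

View pics/p3.png

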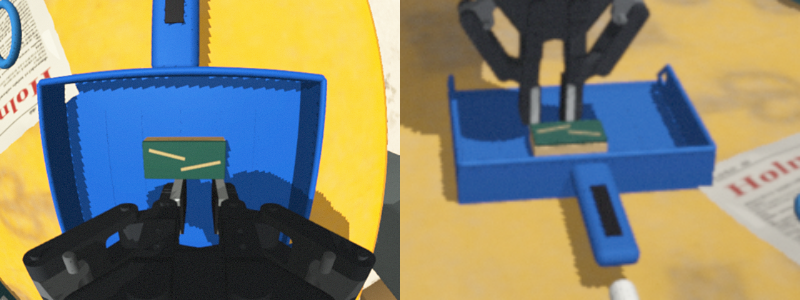

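Request:
servo_tool:
  commands:
    - [[205,0.008,0,0,0,0,0],[205,0.006,0,0,0,0,0],[205,-0.02,0,0,0,0,0],[205,0,0,-0.04,0,0,0],[205,0,0,-0.04,0,0,0],[205,-0.035,-0.006,0,0,0,0],[205,-0.04,-0.006,0,0,0,0],[205,-0.04,-0.006,0,0,0,0],[205,-0.04,-0.006,0,0,0,0],[205,-0.04,-0.006,0,0,0,0]]

```text
clock: 7.03
position: [549.3, -191.6, 85.7]
ee_rot: [-0.598, 0.801, -0.0, 0.0]
contact_force: [0.8, -1.1, 0.3]
gripper_width: 16.7
grasp_force: 0.0
```

Request:
servo_tool:
  commands:
    - [[205,-0.04,-0.007,0,0,0,0],[205,-0.04,-0.008,0,0,0,0],[205,-0.04,-0.008,0,0,0,0],[205,-0.04,-0.008,0,0,0,0],[205,0,0,0,0,0,0],[205,0,0,0,0,0,0]]

```text
clock: 7.53
position: [624.9, -46.4, 85.1]
ee_rot: [-0.6, 0.8, 0.0, 0.0]
contact_force: [-1.0, -0.2, -0.7]
gripper_width: 16.5
grasp_force: 0.0
```

```bash
python3 -c "
from m import *
st()
w=cams.get_image('wrist');a=cams.get_image('top')
cv2.imwrite('pics/p4.png',np.hstack([cv2.resize(w['frame'],(400,300)),cv2.resize(a['frame'][90:330,150:470],(400,300))]))"
```

```text
t 7.5333 pos [624.9 -46.4  85.1] pan [-305.5   49.5] toolx deg -106.3 tz [ 0.  0. -1.] w 16.52127671955976 F [-1.  -0.2 -0.7]
```

View pics/p4.png

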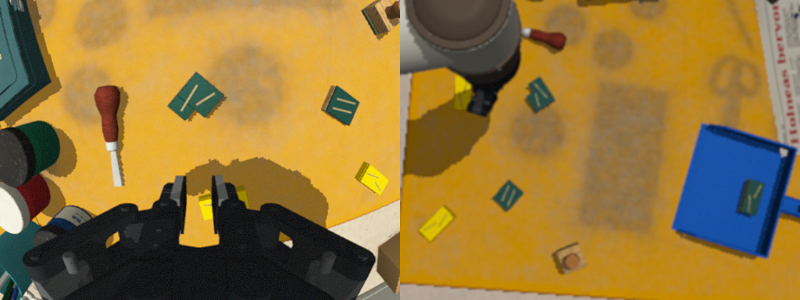

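The strip lies inside the pan. The notched piece is straight ahead of the fingers, so I'll descend and push it.

Request:
servo_tool:
  commands:
    - [[205,0,-0.003,0.037,0,0,0],[205,0,0,0.037,0,0,0],[205,0,0,0.006,0,0,0],[205,0.01,0,0,0,0,0],[205,0.01,0,0,0,0,0],[205,0.01,0,0,0,0,0],[205,0.01,0,0,0,0,0],[205,0.01,0,0,0,0,0],[205,0.01,0,0,0,0,0],[205,0.01,0,0,0,0,0]]

```text
clock: 8.47
position: [606.9, -118.0, 6.0]
ee_rot: [-0.598, 0.802, -0.0, 0.0]
contact_force: [0.4, 0.4, -0.3]
gripper_width: 17.1
grasp_force: 0.1
```

Request:
servo_tool:
  commands:
    - [[205,0.01,0.001,0,0,0,0],[205,0.01,0.001,0,0,0,0],[205,0.01,0.001,0,0,0,0],[205,0.01,0.001,0,0,0,0],[205,0.01,0.001,0,0,0,0]]

```text
clock: 8.88
position: [587.6, -164.1, 5.3]
ee_rot: [-0.598, 0.801, 0.0, -0.0]
contact_force: [0.4, 0.1, 0.0]
gripper_width: 16.8
grasp_force: 0.1
```

```bash
cat >> m.py <<'E'
def wrist():
    a=cams.get_image("wrist"); K,T=np.array(a["K"]),np.array(a["T"])
    hsv=cv2.cvtColor(a["frame"],cv2.COLOR_BGR2HSV)
    m=cv2.inRange(hsv,(65,70,30),(97,255,180)); m=cv2.morphologyEx(m,cv2.MORPH_CLOSE,np.ones((7,7)))
    for c in cv2.findContours(m,0,2)[0]:
        if cv2.contourArea(c)<500: continue
        d=(c[:,0,:]-K[:2,2])/K[0,0]; r=np.linalg.norm(d,axis=1); u=d/r[:,None]*np.sin(r)[:,None]
        v=np.c_[u[:,0],-u[:,1],-np.cos(r)]@T[:3,:3].T
        p=T[:3,3]+v*((15-T[2,3])/v[:,2])[:,None]
        q=cv2.minAreaRect(p[:,:2].astype(np.float32)); P=np.array([topan(x) for x in p])
        print("green pan",topan(q[0]),"size",np.round(q[1]),"x",P[:,0].min(),P[:,0].max(),"y",P[:,1].min(),P[:,1].max())
    return a
E
python3 -c "
from m import *
st(); wrist()"
```

```text
t 8.8833 pos [ 587.6 -164.1    5.3] pan [-182.    47.5] toolx deg -106.5 tz [-0.  0. -1.] w 16.75154280417639 F [0.4 0.1 0. ]
green pan [-307.8  246.5] size [111.  59.] x -349.8 -255.9 y 215.6 299.3
green pan [-220.1  220.2] size [79. 29.] x -248.8 -178.4 y 200.4 250.6
green pan [-154.6   45.3] size [41. 34.] x -170.8 -129.5 y 19.4 70.8
```

Request:
servo_tool:
  commands:
    - [[205,0.013,0.001,0,0,0,0],[205,0.014,0.001,0,0,0,0],[205,0.014,0.001,0,0,0,0],[205,0.014,0.001,0,0,0,0],[205,0.014,0.001,0,0,0,0],[205,0.014,0.001,0,0,0,0],[205,0.014,0.001,0,0,0,0],[205,0.014,0.001,0,0,0,0],[205,0.014,0,0,0,0,0]]

```text
clock: 9.68
position: [544.1, -282.2, 5.3]
ee_rot: [-0.598, 0.801, 0.0, -0.0]
contact_force: [0.3, 0.2, -0.4]
gripper_width: 16.9
grasp_force: 0.1
```

```bash
python3 -c "
from m import *
st(); wrist()"
```

```text
t 9.6833 pos [ 544.1 -282.2    5.3] pan [-56.5  39.5] toolx deg -106.5 tz [-0.  0. -1.] w 16.93585791153519 F [ 0.3  0.2 -0.4]
green pan [-200.6  255.2] size [162.  64.] x -251.2 -115.1 y 218.7 326.1
green pan [-29.3  37.5] size [41. 34.] x -45.8 -4.4 y 11.8 63.3
```

Request:
servo_tool:
  commands:
    - [[205,0.01,0,0,0,0,0],[205,0.012,0,0,0,0,0],[205,0.012,0,0,0,0,0],[205,0.012,0,0,0,0,0],[205,0.012,0,0,0,0,0],[205,0.012,0,0,0,0,0],[205,0.012,0,0,0,0,0],[205,0.008,0,0,0,0,0],[205,0.005,0,0,0,0,0],[205,0,0,0,0,0,0]]

```text
clock: 10.57
position: [517.3, -373.0, 5.2]
ee_rot: [-0.598, 0.802, -0.0, -0.0]
contact_force: [0.6, -0.1, 0.5]
gripper_width: 16.6
grasp_force: 0.0
```

```bash
python3 -c "
from m import *
st(); wrist()"
```

```text
t 10.5667 pos [ 517.3 -373.     5.2] pan [38.2 39.9] toolx deg -106.6 tz [ 0. -0. -1.] w 16.647240122342193 F [ 0.6 -0.1  0.5]
green pan [-121.2  270.2] size [121.  55.] x -156.2 -55.7 y 233.4 326.7
green pan [84.3 17.3] size [98. 45.] x 48.4 107.5 y -26.7 64.5
```

Request:
servo_tool:
  commands:
    - [[205,-0.02,0,0,0,0,0],[205,0,0,-0.04,0,0,0],[205,0,0,-0.04,0,0,0],[205,-0.035,0.016,0,0,0,0],[205,-0.036,0.016,0,0,0,0],[205,-0.036,0.016,0,0,0,0],[205,-0.036,0.016,0,0,0,0],[205,-0.036,0.016,0,0,0,0],[205,-0.036,0.016,0,0,0,0],[205,-0.036,0.016,0,0,0,0]]

```text
clock: 11.45
position: [486.9, -78.0, 85.6]
ee_rot: [-0.599, 0.801, -0.0, 0.0]
contact_force: [0.6, 0.4, 0.0]
gripper_width: 16.6
grasp_force: 0.0
```

Request:
servo_tool:
  commands:
    - [[205,-0.036,0.016,0,0,0,0],[205,-0.036,0.016,0,0,0,0],[205,0,0,0,0,0,0],[205,0,0,0,0,0,0]]

```text
clock: 11.78
position: [477.1, 0.4, 85.7]
ee_rot: [-0.6, 0.8, -0.0, 0.0]
contact_force: [-0.1, -0.3, 0.2]
gripper_width: 17.1
grasp_force: 0.0
```

```bash
python3 -c "
from m import *
st(); w=wrist();a=cams.get_image('top')
cv2.imwrite('pics/p5.png',np.hstack([cv2.resize(w['frame'],(400,300)),cv2.resize(a['frame'][90:330,150:470],(400,300))]))"
```

```text
t 11.7833 pos [4.771e+02 4.000e-01 8.570e+01] pan [-308.1 -105.4] toolx deg -106.2 tz [ 0.001  0.    -1.   ] w 17.052733720550084 F [-0.1 -0.3  0.2]
green pan [-249.  -103.1] size [28. 35.] x -268.3 -229.4 y -124.3 -82.4
```

View pics/p5.png

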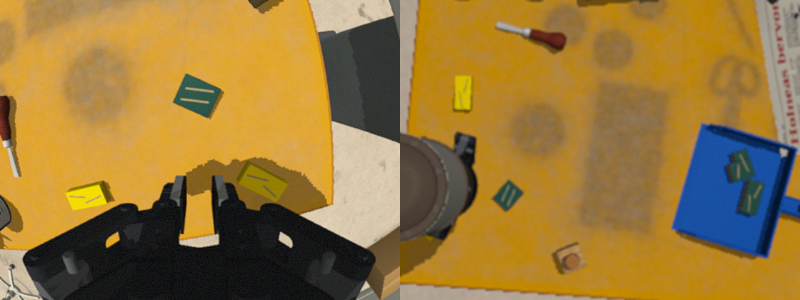

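Block sits at (-249,-103), straight ahead; both other offcuts are in the pan and the bystanders are unmoved. Pushing the block now.

Request:
servo_tool:
  commands:
    - [[205,0,0,0.037,0,0,0],[205,0,0,0.037,0,0,0],[205,0,0,0.006,0,0,0],[205,0.01,0,0,0,0,0],[205,0.01,0,0,0,0,0],[205,0.01,0,0,0,0,0],[205,0.01,0,0,0,0,0],[205,0.01,-0.001,0,0,0,0],[205,0.01,-0.001,0,0,0,0],[205,0.01,-0.002,0,0,0,0]]

```text
clock: 12.72
position: [461.3, -71.5, 6.1]
ee_rot: [-0.598, 0.801, -0.0, 0.001]
contact_force: [0.2, -0.5, -0.0]
gripper_width: 16.6
grasp_force: 0.1
```

Request:
servo_tool:
  commands:
    - [[205,0.01,-0.002,0,0,0,0],[205,0.01,-0.002,0,0,0,0],[205,0.01,-0.002,0,0,0,0],[205,0.01,-0.002,0,0,0,0],[205,0.01,-0.002,0,0,0,0]]

```text
clock: 13.13
position: [456.5, -122.2, 5.2]
ee_rot: [-0.598, 0.801, 0.0, -0.0]
contact_force: [-1.2, 0.1, 0.7]
gripper_width: 16.9
grasp_force: 0.1
```

```bash
python3 -c "
from m import *
st(); wrist()"
```

```text
t 13.1333 pos [ 456.5 -122.2    5.2] pan [-184.7  -90.1] toolx deg -106.5 tz [-0. -0. -1.] w 16.889481408322084 F [-1.2  0.1  0.7]
green pan [-158.7  -83.2] size [30. 35.] x -173.6 -143.9 y -100.7 -65.7
```

Request:
servo_tool:
  commands:
    - [[205,0.012,-0.003,0,0,0,0],[205,0.014,-0.004,0,0,0,0],[205,0.014,-0.004,0,0,0,0],[205,0.014,-0.004,0,0,0,0],[205,0.014,-0.004,0,0,0,0],[205,0.014,-0.004,0,0,0,0],[205,0.014,-0.004,0,0,0,0],[205,0.014,-0.004,0,0,0,0],[205,0.012,-0.004,0,0,0,0]]

```text
clock: 13.93
position: [455.2, -249.0, 5.1]
ee_rot: [-0.598, 0.801, 0.0, -0.0]
contact_force: [-0.4, 0.3, -0.0]
gripper_width: 16.4
grasp_force: 0.1
```

```bash
python3 -c "
from m import *
st(); wrist()"
```

```text
t 13.9333 pos [ 455.2 -249.     5.1] pan [-62.8 -55.1] toolx deg -106.5 tz [-0.  0. -1.] w 16.448564186685037 F [-0.4  0.3 -0. ]
green pan [-37.8 -48.2] size [32. 35.] x -53.5 -22.0 y -65.7 -30.8
green pan [59.4 41.1] size [21. 53.] x 48.9 75.0 y 13.1 65.8
```

Request:
servo_tool:
  commands:
    - [[205,0.01,-0.004,0,0,0,0],[205,0.012,-0.004,0,0,0,0],[205,0.012,-0.003,0,0,0,0],[205,0.012,-0.001,0,0,0,0],[205,0.012,0,0,0,0,0],[205,0.012,0,0,0,0,0],[205,0.012,0,0,0,0,0],[205,0.01,0,0,0,0,0],[205,0.006,0,0,0,0,0],[205,0,0,0,0,0,0]]

```text
clock: 14.82
position: [438.5, -346.7, 5.3]
ee_rot: [-0.597, 0.802, -0.0, -0.0]
contact_force: [0.4, 1.9, 0.1]
gripper_width: 16.9
grasp_force: 0.0
```

```bash
python3 -c "
from m import *
st(); wrist()"
```

```text
t 14.8167 pos [ 438.5 -346.7    5.3] pan [ 35.5 -43.1] toolx deg -106.6 tz [ 0. -0. -1.] w 16.86778076610859 F [0.4 1.9 0.1]
green pan [ 61.9 -36.7] size [30. 36.] x 46.6 77.1 y -54.7 -18.8
green pan [84.2 18.2] size [99. 45.] x 48.0 107.7 y -26.2 65.7
```

Block is at x ≈ 62 mm, so all three are in. I'll back off, lift clear and check.

Request:
servo_tool:
  commands:
    - [[205,-0.02,0,0,0,0,0],[205,0,0,-0.04,0,0,0],[205,0,0,-0.04,0,0,0],[205,-0.04,0,-0.01,0,0,0],[205,-0.04,0,0,0,0,0],[205,-0.04,0,0,0,0,0],[205,-0.04,0,0,0,0,0],[205,-0.03,0,0,0,0,0],[205,0,0,0,0,0,0],[205,0,0,0,0,0,0]]

```text
clock: 15.7
position: [499.2, -142.1, 95.5]
ee_rot: [-0.6, 0.8, -0.0, 0.0]
contact_force: [0.0, -0.4, 0.8]
gripper_width: 16.6
grasp_force: 0.0
```

```bash
python3 -c "
from m import *
st(); a=cams.get_image('top'); b=cams.get_image('side')
hsv=cv2.cvtColor(a['frame'],cv2.COLOR_BGR2HSV);m=cv2.inRange(hsv,(60,60,20),(100,255,140));m[:180]=0;m[:,:365]=0;m[:,470:]=0
m=cv2.morphologyEx(m,cv2.MORPH_CLOSE,np.ones((3,3)))
for c in cv2.findContours(m,0,2)[0]:
    if cv2.contourArea(c)>60: print([topan(p).tolist() for p in [cast(a,c[:,0],16)[:,:2].mean(0)]],cv2.boundingRect(c))
cv2.imwrite('pics/p6.png',np.hstack([cv2.resize(a['frame'][90:330,150:470],(400,300)),cv2.resize(b['frame'][150:420,120:480],(400,300))]))"
```

```text
t 15.7 pos [ 499.2 -142.1   95.5] pan [-177.9  -43.5] toolx deg -106.3 tz [ 0.  0. -1.] w 16.57235028313688 F [ 0.  -0.4  0.8]
[[61.7, -36.4]] (399, 250, 21, 22)
[[81.3, 18.9]] (413, 210, 28, 52)
```

View pics/p6.png

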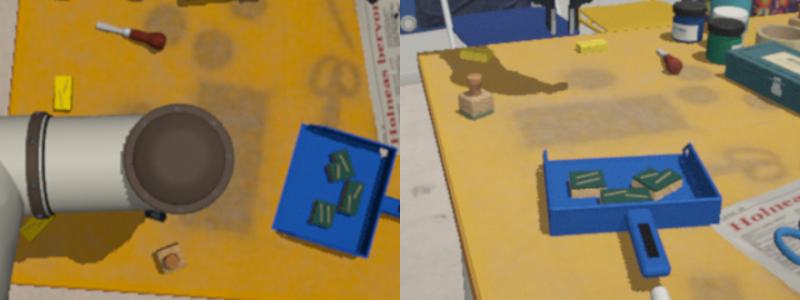

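All three offcuts lie well inside the pan, and the stamp and gouge are where they were. Handing in.

```bash
python3 -c "
from h import *
print(ticket.job_done())"
```

```text
the job is handed in; nothing more can be done
None
```

All three offcuts were swept into the scrap pan, each well past the lip by the last camera check; the stamp and gouge look undisturbed, and the job was handed in at about 16 s with no verdict returned.

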